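# Turn a door blank over against the sloping fence

### The arm

A 6-joint arm with a two-finger parallel gripper is mounted at the origin on a cart in front of the work surface, level with it; the furniture and walls round the work are solid. World frame = base frame: x ahead of the robot, y to its left, z up, the work surface at z = 0. Lengths are in m, angles in rad, forces in N, time in s.
With the tool pointing down it reaches from about 0.325 to 0.85 m from the base axis. Payload 4.4 kg.
Tool frame: the origin (TCP) lies on the centre line of the jaws, within the pads' length; the fingertips stand 25 mm ahead of it and the grasp point (between the pads) lies 6 mm ahead of it; z points along the fingers, y is the direction in which the jaws open and shut (so a half turn about z gives the same grasp; the last joint's range is limited). The gripper opens to 94 mm and grips with 3 to 60 N. Pads are 16 mm wide; open, the fingers measure 119 mm over their backs; the gripper's body (75 mm by 177 mm) begins 78 mm behind the grasp point.
Start: joints at [1.014, 0.207, 1.542, -0, 1.393, -0.15], TCP at [0.228, 0.528, 0.23] pointing down, gripper open.
Joint ranges: [-2.73, 2.73], [-0.86, 2.22], [0.23, 2.46], [-1.11, 4.25], [0.08, 2.63], [-2.82, 2.82]. Speed limits (rad/s): [2.79, 2.79, 3.14, 3.14, 3.14, 3.14].

### API

Orientations are given as a unit quaternion [w, x, y, z].
In Python, from cell import * gives the robot as it stands. Calls block until the motion is done:
- goto(position, orientation): joint-space move of the TCP to a pose.
- movel(position, orientation=None, feed=0.15, guard=None): straight line of the TCP; orientation=None keeps the orientation; feed is the mean speed in m/s. With guard (N) it stops when the force on the tool has changed by that much, and returns True; else False.
- movej(angles): joint-space move.
- ungrasp() and close(grip_force=None): open the fingers fully, or close them until they stop; grip_force is the grip in N (None keeps the last).
- wait(seconds).
- solve_ik(position, orientation): joint angles nearest the present ones, or None.
- state(): the state.
- grab_frame(name): name is "scene" or "top"; returns a dict with "frame" (400x640x3 uint8, blue, green, red), "intrinsics" (3x3 intrinsics, pixels), "cam_to_world" (4x4, takes a point from camera to world coordinates). Camera axes: x right, y down, z forward; pixel columns grow to the right and rows downward; lengths in m; the calibration is good to about 2 mm. A picture is of the moment at which its call begins. There is no depth.
A pose or a line that the arm cannot do raises IKError and nothing moves.
- sign_off(): hands the job in, once; it reports no verdict.
The state is a dict: "time": time; "joints": joint angles; "joint_vel": joint speeds; "effort": joint torques, N m; "position": TCP position; "tcp_rot": TCP orientation; "contact_force": force on the tool from outside, world axes, zero at the start; "torque": the same for the moment, N m; "gripper_width": opening from 0.0 (shut) to 1.0 (fully open).
Only numpy, scipy, OpenCV 4.12 (cv2) and the standard library are available. Lean on these libraries where they do the work, as an engineer would, in place of code of your own. Each camera call takes 0.05 s, during which the arm holds its last target. There are 200 camera calls.

### The job

The small door blank lies plain face up on the turning board and is too wide to pick up flat. Push it up against the sloping fence until it tips up and leans flat on the fence face, pressing gently, then bring its top edge back over and lay it down gently on the board with the hinge bores up. Leave the things round the board where they are.

Things in the scene. Friction and masses are not known exactly. Their poses are not given: they have to be found in the camera images.
- turning_board: fixed plywood board on the bench, 330 (x) x 240 (y) x 12 mm. Origin: centre of its underside, at the bench top; x points to the fence across its far end, y left seen along x, z up.
- fence_zone (a point): point on the board's top (board frame x +0.125, y 0): mean place of the foot of the fence face, which runs along the board's y. The fence is clamped up to 20 mm nearer or farther than this, differently each time; that is not reported and must be felt or seen. White plastic face 200 mm wide, leaning back, away from the blank, 25 degrees from upright (65 degrees above level).
- fence_back (a point): point on the board's top 35 mm behind fence_zone (board +x). The fence face is 85 mm long up its slope and ends in a round rail of 20 mm, 1 mm proud, its top 83 mm above the board's top. A flange with ribs 33 mm and clamp knobs 24 mm high ends 57 mm behind the foot of the face; it is clear above them. In front of the foot a low metal ramp 2.5 mm high, from 23 to 5 mm before the foot, keeps the bottom edge from sliding back.
- door_blank: loose varnished wooden plate (slippery, friction about 0.18) 130 (x) x 120 (y) x 12 mm, 0.13 to 0.21 kg; starts plain face up, two dark hinge bores on the underside. Origin: centre of the bored face; z comes out of the plain face (up at the start); +x edge is nearest the fence. Flipped on the board its origin is 24 mm above the board's underside and z points down. More than 25 N from the hand or slamming would damage it.
- blank_near_edge (a point): middle of the blank's edge away from the fence (-x edge), at half thickness. Pushed here level along the board's x, low down, with 3 to 10 N, the far edge climbs the fence until the plate lies flat on the fence face (z axis tilted 65 degrees); then the force rises steeply. Let go, it stays leaning by itself.
- blank_far_edge (a point): middle of the blank's edge next to the fence (+x edge), at half thickness. When the blank leans on the fence this is its top edge, about 35 mm above the fence's top and free on both sides, so that it can be hooked from behind and brought back; past upright the blank tips towards the near end by its own weight and needs holding.
- nail_jar: bystander: glass jar with lid, 63 mm wide, 76 mm high, on the bench to the left of the board; origin centre of its underside
- tin_wax: bystander: round flat tin, 71 mm wide, 24 mm high, on the bench to the right of the board; origin centre of its underside
- pine_offcut: bystander: pine offcut 60 x 100 x 22 mm, on the bench to the right of the board; origin centre of its underside
Mind the look-alikes: they are no part of the job. There is more than one size of the door_blank; the job needs the largest.

How it is judged:
On the way, in this order (a step that is already met when the one before it is completed fails the run):
1. the blank has been tipped up and leans flat on the fence face (within about 3.5 degrees) (angle between door_blank's own z axis and vertical between 1.075 and 1.205 rad), for 0.2 s.
2. its top edge has been brought back over past upright, held against falling by the fingers (angle between door_blank's own z axis and vertical between 1.75 and 2.9 rad and contact force between the fingers and door_blank above 0.1 N), for 0.1 s.
At the end, for the whole second after the job is handed in: The blank lies flat on the board (within 3.5 degrees), bores up, its middle no more than 70 mm to either side of the board's centre line and not more than 120 mm in front of the board's middle, released and at rest (angle between door_blank's own z axis and vertical above 3.08 rad and z of door_blank in the frame of turning_board between 0.021 and 0.027 m and x of door_blank in the frame of turning_board above -0.12 m and y of door_blank in the frame of turning_board between -0.07 and 0.07 m and linear speed of door_blank below 0.02 m/s); the robot touches nothing.
It fails at once if the hand presses on the blank with more than 25 N (contact force between the arm and door_blank above 25 N).
It fails at once if the fingers press on the blank with more than 25 N (contact force between the fingers and door_blank above 25 N).
It fails at once if the blank is let fall or slammed (turning faster than 9 rad/s) (angular speed of door_blank above 9 rad/s).
It fails at once if a bystander is pushed more than 20 mm (distance of any of nail_jar, tin_wax, pine_offcut from where it was at the start of the episode above 0.02 m).
It also fails if it takes over 64 s, if anything falls off the work surface, if the arm or the gripper's body presses on something with over 40 N, if the wrist force passes 120 N, or if a joint passes its speed limit or range.

## Working session

There is one attempt and no reset: what is moved stays moved. The work goes in short steps, each a Python script; the robot and the scene stay as the last script left them, time stands still between calls to the robot, and variables do not carry over. Pictures are saved under pics/ and viewed, on a budget of 10 in all, crops included, one or two more only if the job needs it, and the job is handed in when it is done.

```bash
mkdir -p pics; ls
python3 - <<'E'
from cell import *
import cv2
for n in("scene","top"):
    f=grab_frame(n); cv2.imwrite(f"pics/{n}0.png",f["frame"]); print(n,f["intrinsics"].tolist(),f["cam_to_world"].round(4).tolist())
print(state())
E
```

```text
pics
scene [[375.8500570875336, 0.0, 321.4028397080616], [0.0, 375.8500570875336, 199.29952672264182], [0.0, 0.0, 1.0]] [[0.876, -0.3109, 0.3687, 0.1555], [-0.4822, -0.546, 0.6852, -0.7277], [-0.0117, -0.778, -0.6282, 0.653], [0.0, 0.0, 0.0, 1.0]]
top [[411.80628680754165, 0.0, 319.3200986277943], [0.0, 411.80628680754165, 190.00905107286286], [0.0, 0.0, 1.0]] [[0.055, -0.9763, 0.2095, 0.2836], [-0.9985, -0.0541, 0.0101, -0.078], [0.0015, -0.2098, -0.9778, 1.1314], [0.0, 0.0, 0.0, 1.0]]
{'time': 0.1, 'joints': array([ 1.01352446e+00,  2.07336537e-01,  1.54276189e+00, -5.96516250e-06,
        1.39348397e+00, -1.50479228e-01]), 'joint_vel': array([ 1.20443933e-03, -1.19467523e-03, -2.73416429e-03, -6.12682184e-04,
       -1.57824845e-03,  1.18957102e-05]), 'effort': array([-6.81143247e-04, -3.71861064e+01, -2.82292807e+01,  7.00590131e-02,
        3.11127864e-02, -5.95822962e-05]), 'position': array([0.22715962, 0.52751581, 0.2294292 ]), 'tcp_rot': array([-3.42006255e-04,  2.01996178e-01,  9.79385805e-01, -9.34246112e-04]), 'contact_force': array([-0.7214057 , -0.95356195,  0.32793851]), 'torque': array([ 0.04613274,  0.00355812, -0.04187454]), 'gripper_width': 1.0042608439756728}
```

View pics/scene0.png

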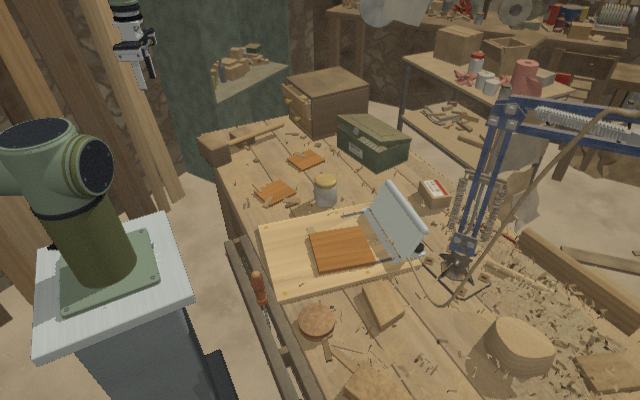

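View pics/top0.png

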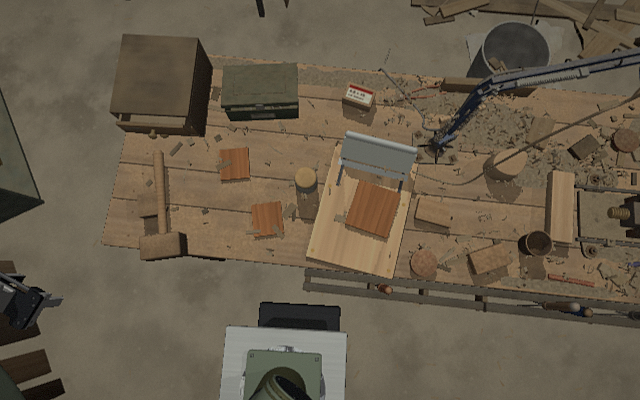

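The top view shows three reddish plates: A (373,209) on the board and the largest, B (235,164) and C (267,218), both small and on the bench. I choose A. The fence is at (378,155), the jar at (306,180), the wax tin at (424,263) and the offcut at (433,210). A lamp stands at (437,150).

```bash
cat > h.py <<'E'
import numpy as np,cv2
def ray(f,uv,z):
    K,T=np.array(f["intrinsics"]),np.array(f["cam_to_world"])
    d=T[:3,:3]@np.linalg.solve(K,[uv[0],uv[1],1.]); o=T[:3,3]
    return o+d*(z-o[2])/d[2]
def proj(f,p):
    K,T=np.array(f["intrinsics"]),np.array(f["cam_to_world"])
    c=K@(T[:3,:3].T@(np.array(p)-T[:3,3])); return c[:2]/c[2]
E
python3 - <<'E'
from cell import *
from h import *
f=grab_frame("top"); im=f["frame"]; hsv=cv2.cvtColor(im,cv2.COLOR_BGR2HSV)
for p in [(373,209),(340,240),(380,150),(433,210),(235,164),(320,240),(300,230)]: print(p,hsv[p[1],p[0]])
def big(m,seed):
    n,l,s,c=cv2.connectedComponentsWithStats(m); k=l[seed[1],seed[0]]; print(s[k],c[k]); return (l==k).astype(np.uint8)
b=hsv[209,373].astype(int)
m=cv2.inRange(hsv,(0,130,60),(13,255,255)); m=cv2.morphologyEx(cv2.medianBlur(m,3),cv2.MORPH_OPEN,np.ones((3,3)))
mm=big(m,(373,209)); c=cv2.findContours(mm,0,2)[0][0]
q=cv2.boxPoints(cv2.minAreaRect(c)); print("blank",q.round(1).tolist())
P=np.array([ray(f,u,.024) for u in q]); print(P.round(4).tolist(), np.linalg.norm(P-np.roll(P,1,0),axis=1), P.mean(0))
cv2.imwrite("pics/crop.png",cv2.resize(im[122:284,290:450],None,fx=3.7,fy=3.7,interpolation=cv2.INTER_CUBIC))
E
```

```text
(373, 209) [ 13 150 122]
(340, 240) [ 16  99 154]
(380, 150) [ 37  22 103]
(433, 210) [ 14 107 129]
(235, 164) [ 13 151 123]
(320, 240) [ 17  96 165]
(300, 230) [ 16  99 132]
[ 346  181   54   56 1995] [372.63659148 208.63258145]
blank [[344.5, 223.5], [359.1000061035156, 179.6999969482422], [400.79998779296875, 193.60000610351562], [386.20001220703125, 237.39999389648438]]
[[0.4322, -0.1396, 0.024], [0.5561, -0.1748, 0.024], [0.5232, -0.2905, 0.024], [0.4009, -0.253, 0.024]] [0.11761967 0.12879707 0.12030258 0.12793363] [ 0.47812546 -0.21447175  0.024     ]
```

View pics/crop.png

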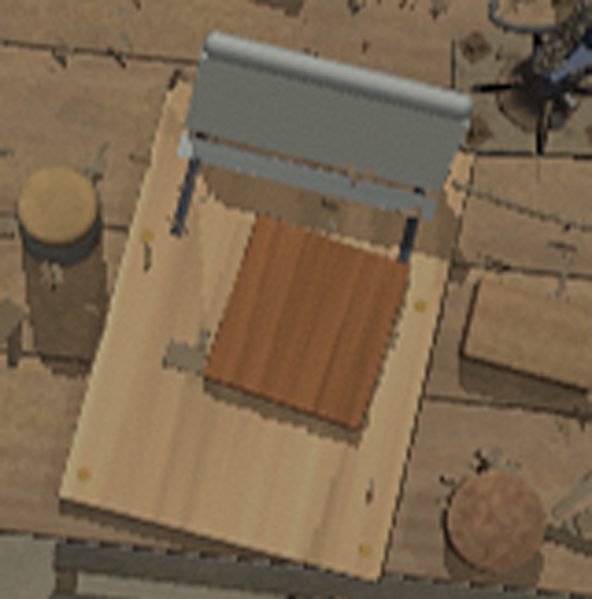

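Run:
```python
from cell import *
from h import *
f=grab_frame("top")
px=lambda a,b:(290+a/3.7,122+b/3.7)
C=[ray(f,px(*u),.012) for u in [(62,497),(380,578),(475,150),(172,82)]]
for a,b in((0,1),(1,2),(2,3),(3,0)): d=C[b]-C[a]; print(np.linalg.norm(d),np.degrees(np.arctan2(d[1],d[0])))
o=np.mean(C,0); print("centre",o)
x=(C[3]-C[0])+(C[2]-C[1]); yaw=np.arctan2(x[1],x[0]); print(np.degrees(yaw))
R=np.array([[np.cos(yaw),-np.sin(yaw)],[np.sin(yaw),np.cos(yaw)]])
def B(p): return R.T@(np.array(p)[:2]-o[:2])
for n,u,z in[("ramp near L",(180,155),.012),("ramp near R",(432,217),.012),("ramp far L",(190,133),.014),("ramp far R",(436,196),.014),("rail top L",(213,33),.09),("rail R",(472,98),.09),("rail lowL",(203,50),.09),("rail lowR",(468,112),.09),("footL",(188,130),.0145),("footR",(435,188),.0145)]:
    print(n,B(ray(f,px(*u),z)).round(4))
print("blank",B([.47813,-.21447]))
for p in[[.4322,-.1396],[.5561,-.1748],[.5232,-.2905],[.4009,-.253]]: print(B(p).round(4))
for n,u,z in[("jar",(58,205),.076),("tin",(495,522),.024),("lamp",(540,95),0)]: print(n,ray(f,px(*u),z).round(3),B(ray(f,px(*u),z)).round(3))
```

```text
0.2359849002996207 -100.95491580914882
0.3301242584021816 -11.658939309748686
0.23689592776222443 79.92293408932599
0.32648532852620565 168.48822211102333
centre [ 0.4780244  -0.19154728  0.012     ]
-11.585766383832839
ramp near L [0.1061 0.0982]
ramp near R [ 0.1075 -0.0978]
ramp far L [0.1244 0.095 ]
ramp far R [ 0.1237 -0.097 ]
rail top L [0.1784 0.0957]
rail R [ 0.178  -0.0951]
rail lowL [0.164  0.0996]
rail lowR [ 0.167  -0.0945]
footL [0.1261 0.0971]
footR [ 0.1295 -0.0948]
blank [ 0.00470712 -0.02243446]
[-0.0553  0.0417]
[0.0731 0.0321]
[ 0.0641 -0.0879]
[-0.0632 -0.0757]
jar [ 0.542 -0.029  0.076] [0.03  0.172]
tin [ 0.338 -0.354  0.024] [-0.104 -0.187]
lamp [ 0.669 -0.394  0.   ] [ 0.228 -0.16 ]
```

Crop check: A has plain wood up, with the ramp strip at crop (180–435, 145–215) and the fence behind it. It measures 0.129 × 0.119 m, as the largest blank should. The fence foot is at board x ≈ 0.129, and the blank is turned about −5° from the board. I'll push with open jaws along the board's y, so the two contacts square it up.

```bash
cat >> h.py <<'E'
YAW=np.radians(-11.5); O=np.array([.4780,-.1915])
def W(x,y,h):  # board x,y and fingertip height above board top -> TCP
    c,s=np.cos(YAW),np.sin(YAW); return [O[0]+c*x-s*y,O[1]+s*x+c*y,.012+h+.025]
def Bd(p):
    c,s=np.cos(YAW),np.sin(YAW); d=np.array(p[:2])-O; return np.array([c*d[0]+s*d[1],-s*d[0]+c*d[1],p[2]-.037])
def Q(phi=0):  # vertical tool, jaws along board y turned by -phi deg
    a=YAW+np.pi-np.radians(phi); return [0,np.cos(a/2),np.sin(a/2),0]
def show(s,t=""):
    f=s["contact_force"]; c,n=np.cos(YAW),np.sin(YAW)
    print(t,"t%.2f"%s["time"],"b",Bd(s["position"]).round(4),"F",np.round([c*f[0]+n*f[1],-n*f[0]+c*f[1],f[2]],2))
E
python3 - <<'E'
from cell import *
from h import *
y=-.021
goto(W(-.09,y,.12),Q()); show(state(),"above")
movel(W(-.09,y,.0045),feed=.08,guard=6); wait(.2); show(state(),"down")
e=.0040-Bd(state()["position"])[2]
print(movel(W(-.02,y,.004+e),feed=.05,guard=10)); show(state(),"push")
f=grab_frame("top"); cv2.imwrite("pics/push1.png",cv2.resize(f["frame"][122:284,290:450],None,fx=3.5,fy=3.5))
E
```

```text
above t2.83 b [-0.0898 -0.0206  0.1201] F [ 0.32 -0.73 -0.09]
down t4.62 b [-0.0897 -0.0211  0.0049] F [-0.2   0.62  0.51]
False
push t6.17 b [-0.0201 -0.021   0.0031] F [-0.3  -0.31 -0.05]
```

View pics/push1.png

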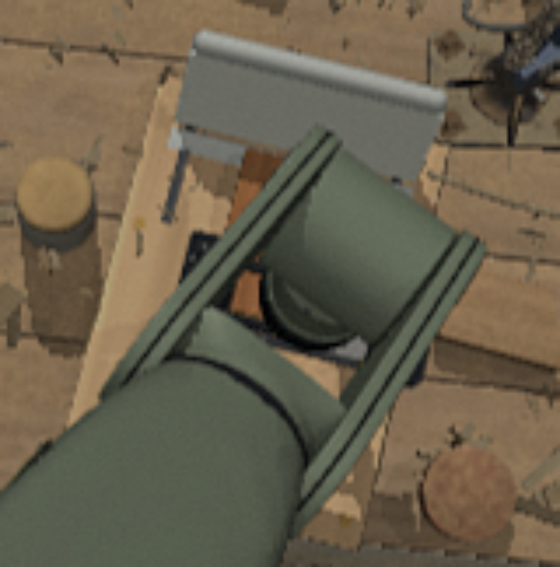

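The blank's left edge at (240,215) now runs parallel to the board, so it is squared. Pushing on up the fence.

Run:
```python
from cell import *
from h import *
y=-.021
for x in (.02,.06,.09):
    g=movel(W(x,y,.0037),feed=.04,guard=13); show(state(),g)
    if g: break
else:
    g=movel(W(.122,y,.0037),feed=.015,guard=8); show(state(),g)
f=grab_frame("scene"); cv2.imwrite("pics/lean.png",cv2.resize(f["frame"][120:320,230:470],None,fx=3,fy=3))
```

```text
False t7.37 b [ 0.0204 -0.0211  0.0039] F [-0.99  0.57 -0.81]
False t8.52 b [ 0.0602 -0.021   0.0039] F [ 0.62 -0.37  0.31]
False t9.42 b [ 0.0901 -0.021   0.0038] F [0.08 0.13 0.11]
True t10.80 b [ 0.1087 -0.0206  0.0023] F [-0.62  1.12 -0.49]
```

View pics/lean.png

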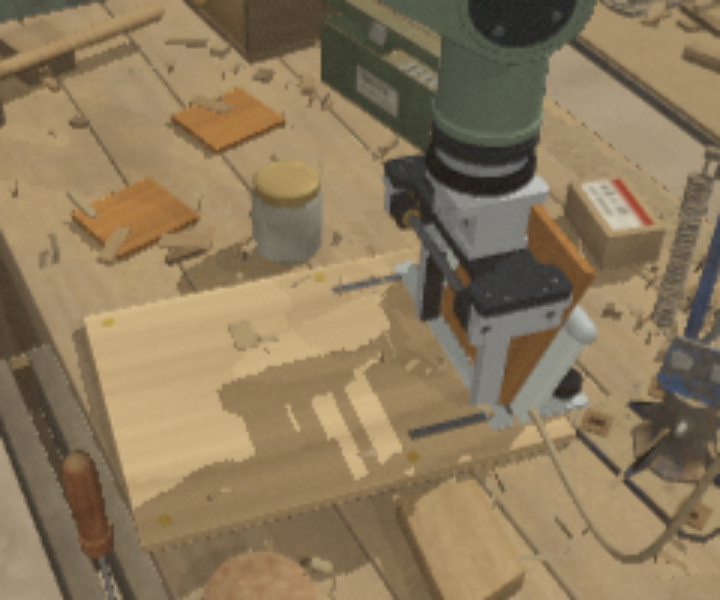

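The blank leans on the fence with its top edge at (555,235)–(590,275). The guard tripped at tool x = 0.109, so the foot is at about 0.128. Next I back off and measure the lean.

Run:
```python
from cell import *
from h import *
y=-.021
movel(W(.090,y,.006),feed=.05)
movel(W(.03,y,.16),feed=.2); goto(W(-.06,.0,.2),Q()); show(state())
for n in("top","scene"):
    f=grab_frame(n); np.save(f"pics/{n}.npy",f,allow_pickle=True)
    im=f["frame"]; c=im[122:232,330:440] if n=="top" else im[160:280,340:460]
    cv2.imwrite(f"pics/l_{n}.png",c); 
a=cv2.imread("pics/l_top.png"); b=cv2.imread("pics/l_scene.png")
k=lambda i:cv2.resize(i,(400,400*i.shape[0]//i.shape[1]),interpolation=cv2.INTER_CUBIC)
cv2.imwrite("pics/lean2.png",np.hstack([k(a),k(b)]))
```

```text
t12.82 b [-0.0603  0.0002  0.1992] F [ 0.33 -0.32 -1.  ]
```

View pics/lean2.png

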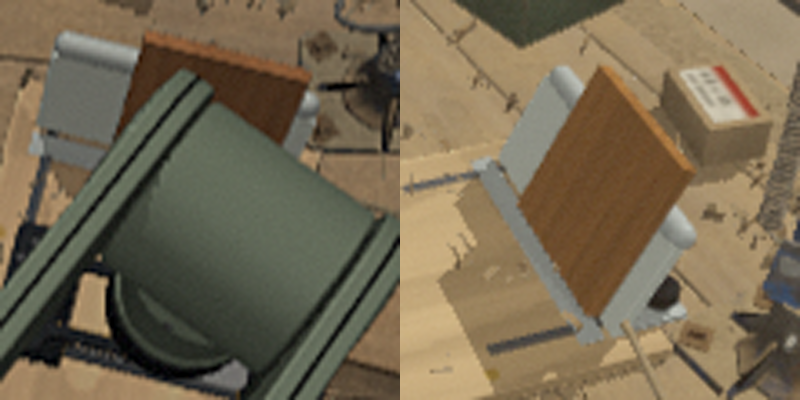

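Run:
```python
from h import *
T=np.load("pics/top.npy",allow_pickle=True).item();S=np.load("pics/scene.npy",allow_pickle=True).item()
def P(f): return f["intrinsics"]@np.linalg.inv(f["cam_to_world"])[:3]
def tri(a,b):
    a=np.array([330+a[0]*110/400,122+a[1]*110/400]);b=np.array([340+b[0]*.3,160+b[1]*.3])
    X=cv2.triangulatePoints(P(T),P(S),a,b)[:,0];X=X[:3]/X[3]
    print(Bd(X)+[0,0,.025],"resid",proj(T,X)-a,proj(S,X)-b)
tri((148,32),(201,64)); tri((312,73),(294,172))
```

```text
[0.17518397 0.03770104 0.12384086] resid [-0.25978446  0.47651527] [ 0.67211209 -0.2220399 ]
[ 0.17865951 -0.08111138  0.1193503 ] resid [ 0.13449991 -0.23193685] [-0.36458029  0.12253841]
```

The top edge triangulates to x ≈ 0.177 and 0.12 m above the board, y from −0.081 to +0.038. That matches a 65° lean with the foot at 0.128. I'll straddle the top edge with the jaws turned 35°, one finger behind at left and one in front at right, so it is caught after a short tip.

Run:
```python
from cell import *
from h import *
y=-.0217; q=Q(35)
print([None if (s:=solve_ik(W(*p),q)) is None else s.round(2) for p in((.172,y,.2),(.172,y,.098),(-.04,y+.044,.004))])
goto(W(.172,y,.19),q); show(state())
print(movel(W(.172,y,.099),feed=.08,guard=3)); show(state())
f=grab_frame("scene"); cv2.imwrite("pics/strad.png",cv2.resize(f["frame"][150:270,340:480],None,fx=5,fy=5,interpolation=cv2.INTER_CUBIC))
```

```text
[array([-0.49,  0.44,  1.22, -0.  ,  1.48, -1.25]), array([-0.49,  0.52,  1.32, -0.  ,  1.3 , -1.25]), array([-0.53,  0.25,  1.94, -0.  ,  0.95, -1.29])]
 t13.85 b [ 0.1715 -0.0217  0.1889] F [-0.85  0.4   0.55]
False
 t15.14 b [ 0.1726 -0.0219  0.0999] F [-0.87 -0.11 -0.17]
```

View pics/strad.png

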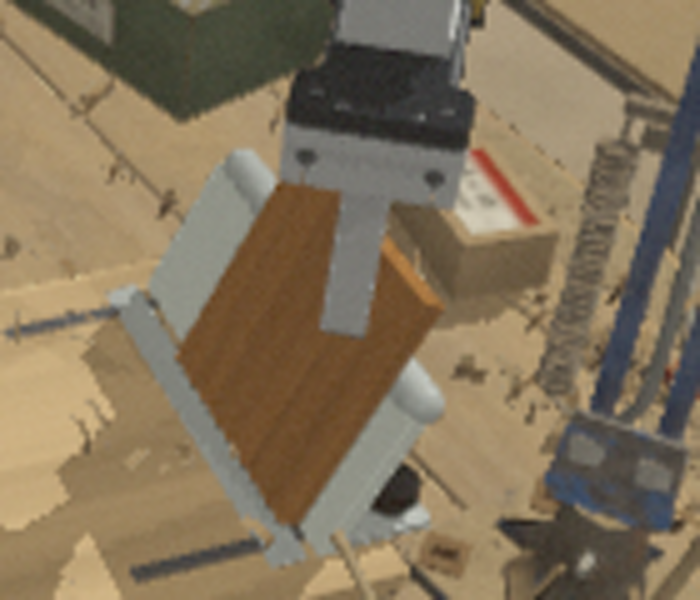

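The front finger is in front of the plain face at (345,330). The rear one is hidden behind the plate, and there was no contact on the way down. Pulling back past upright.

Run:
```python
from cell import *
from h import *
y=-.0217; q=Q(35)
for x,h in((.14,.099),(.11,.1),(.09,.1),(.076,.1)):
    g=movel(W(x,y,h),feed=.04,guard=8); show(state(),g)
    if g: break
wait(.4); show(state())
f=grab_frame("scene"); cv2.imwrite("pics/over.png",cv2.resize(f["frame"][150:270,320:460],None,fx=5,fy=5,interpolation=cv2.INTER_CUBIC))
```

```text
False t16.14 b [ 0.1401 -0.0217  0.099 ] F [ 0.7  -0.12  0.16]
False t17.04 b [ 0.1101 -0.0218  0.1001] F [-0.1   0.3   0.53]
False t17.69 b [ 0.09   -0.0217  0.1002] F [-1.04  0.16 -0.61]
False t18.19 b [ 0.0758 -0.0217  0.1001] F [-0.64  0.04  0.35]
 t18.59 b [ 0.0761 -0.0217  0.1   ] F [-0.82  0.29  0.26]
```

View pics/over.png

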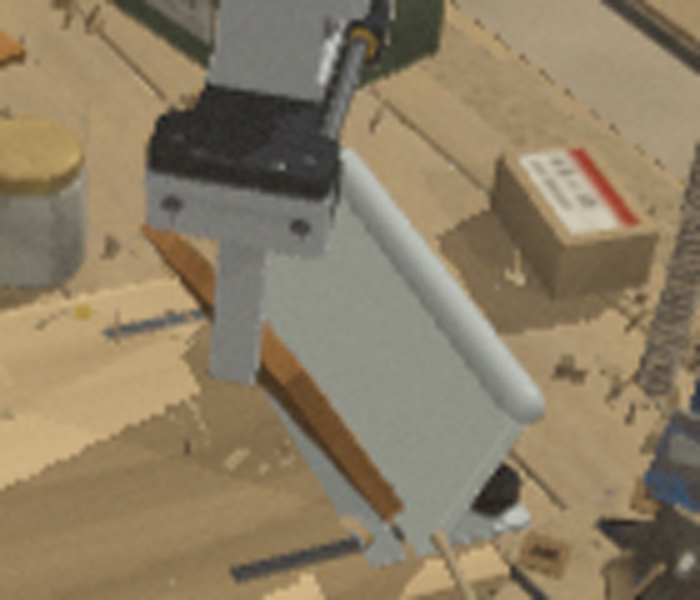

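It is past upright at about 25° and rests on the front finger, with its corner at (295,370). I'll slide that finger to the middle of the edge, which brings the other finger out beyond the plate's side. Then I'll back off so the edge comes down along the finger.

Run:
```python
from cell import *
from h import *
y=-.0217; q=Q(35)
movel(W(.072,y,.092),feed=.04); movel(W(.072,y+.042,.090),feed=.03,guard=8); show(state())
x=.072
while x>.004:
    x-=.008; d=min(.113-(x-.0204),.1299)
    h=max(.005,np.sqrt(.13**2-d*d)-.035)
    g=movel(W(x,y+.042,min(h,.09)),feed=.035,guard=8)
    if g: show(state(),g); break
show(state())
f=grab_frame("scene"); cv2.imwrite("pics/low.png",cv2.resize(f["frame"][150:290,290:450],None,fx=4.5,fy=4.2,interpolation=cv2.INTER_CUBIC))
```

```text
t20.57 b [0.072  0.0202 0.09  ] F [ 0.41  1.38 -0.16]
 t25.23 b [-0.0002  0.0203  0.0051] F [-0.19 -0.01 -1.07]
```

View pics/low.png

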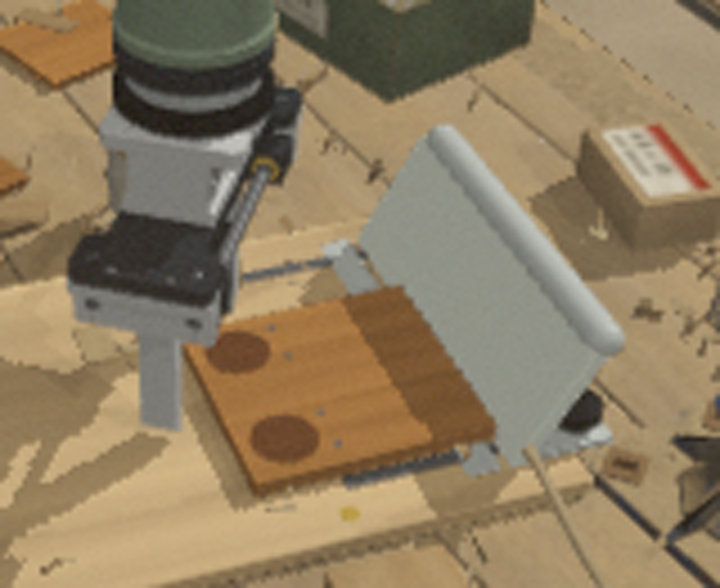

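The blank lies bores up (bores at (240,352) and (285,437)), clear of the fingers, with its far edge at the fence foot and ramp. I'll withdraw and check that it is level.

Run:
```python
from cell import *
from h import *
q=Q(35)
movel(W(-.03,.0203,.006),feed=.05); movel(W(-.05,.03,.2),feed=.2); goto([.30,.30,.25],q); show(state())
im=[]
for n,(r,c) in(("top",(140,330)),("scene",(185,310))):
    f=grab_frame(n); np.save(f"pics/{n}.npy",f,allow_pickle=True)
    im.append(cv2.resize(f["frame"][r:r+100,c:c+100],(400,400),interpolation=cv2.INTER_CUBIC))
cv2.imwrite("pics/end.png",np.hstack(im))
```

```text
t28.88 b [-0.2718  0.4458  0.2128] F [ 0.75 -0.23  0.15]
```

View pics/end.png

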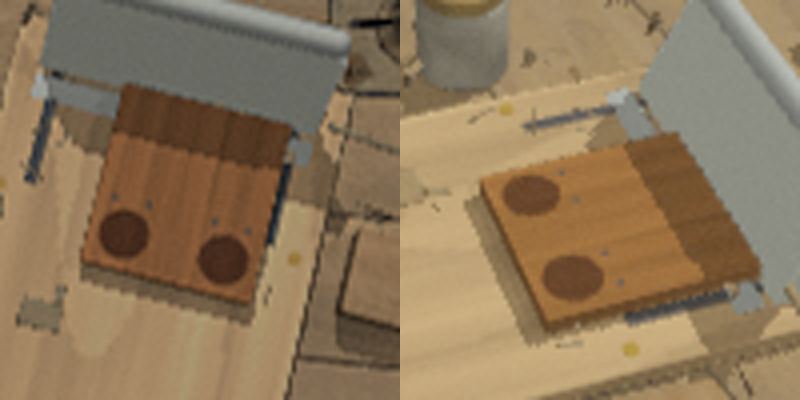

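Run:
```python
from h import *
T=np.load("pics/top.npy",allow_pickle=True).item();S=np.load("pics/scene.npy",allow_pickle=True).item()
def P(f): return f["intrinsics"]@np.linalg.inv(f["cam_to_world"])[:3]
for n,a,b in(("nearL",(82,263),(81,177)),("nearR",(250,303),(147,322)),("farR",(296,125),(360,268)),("farL",(124,85),(275,133))):
    a=np.array([330+a[0]/4,140+a[1]/4]);b=np.array([310+b[0]/4,185+b[1]/4])
    X=cv2.triangulatePoints(P(T),P(S),a,b)[:,0];X=X[:3]/X[3]
    print(n,(Bd(X)+[0,0,.025]).round(4),(proj(T,X)-a).round(2),(proj(S,X)-b).round(2))
```

```text
nearL [-0.0017  0.0373  0.0137] [ 0.33 -0.82] [-1.15  0.3 ]
nearR [-0.0005 -0.0796  0.0104] [ 0.12 -0.28] [-0.43  0.12]
farR [ 0.1272 -0.0827  0.0147] [-0.04  0.08] [ 0.13 -0.04]
farL [0.1275 0.0389 0.0123] [ 0.24 -0.49] [-0.7   0.21]
```

The four top corners are 10–15 mm above the board and the far edge is about 1.5 mm higher than the near one. That is roughly a 1° tilt, from resting on the ramp, and well within limits. Handing in.

Run:
```python
from cell import *
wait(.3); print(sign_off()); print(state()["time"])
```

```text
the job is handed in; nothing more can be done
None
the job is handed in; nothing more can be done
```

The blank lies bores up on the board, released, with its middle at about board x +0.063, y −0.022. I handed the job in at about 29 s; sign-off reports no verdict.

- **Tipping up:** I pushed the near edge with the open jaws, which also squared the blank up. It climbed the fence until the 8 N guard stopped the push, and it stayed leaning when let go.
- **Bringing it over:** I straddled the top edge with the jaws turned 35°, pulled it past upright, and the front finger caught it. Backing that finger off let the edge slide down it onto the board.
- **Last checks:** The top corners triangulate to 10–15 mm above the board, against 12 mm expected. The far edge rests against the foot of the fence, on the ramp, so the blank tilts about 1°. That figure is near the accuracy of the camera measurement, but it is well inside the 3.5° limit.
- **Not measured:** I never saw the peak push force or the turning speed. No guard tripped apart from that intended stop, and the force readings I took between moves stayed within about 1.5 N. I did not re-measure the jar, tin and offcut; the arm was kept clear of them.

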